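Pack a bearing in the transit case and clamp it shut

TASK

Take the pillow-block bearing off the sloping pick rack and set it down, without dropping it, on its foot in the empty compartment of the grey transit case, lengthwise beside the divider. Then shut the lid fully without slamming it, and last swing the clamp arm over until it lies fully down on the lid. Leave everything else where it is.

Things in the scene. Friction and masses are not known exactly. Their poses are not given: they have to be found in the camera images.
- bearing: Dark cast pillow-block bearing, 0.5 to 0.75 kg. Foot 56 (own x) x 120 (own y) x 14 mm high, an upright disc-shaped housing on it; 68 mm high in all. Origin: centre of the foot's underside, z out through the housing. Starts with its foot flat on the rack's slope, in either bay, own y along the rack's y. In the case, lengthwise means own y along the case's x, either way round.
- bearing_housing (a point): Centre of the bearing's housing: a disc of radius 32 mm, 38 mm thick, axis along the bearing's x, so its two flat faces are at own x = -19 and +19 mm. It is 36 mm above the foot's underside.
- rack: Fixed aluminium pick rack; origin under its centre, low front to its -x, turned to the bench's middle. A sheet 140 x 330 mm rises to +x at 35 degrees from x -65, z 30 mm: outward normal (-0.574, 0, 0.819) in its frame. Lip 14 mm high at the low edge, 40 mm cheeks at y +-168, 36 mm divider at y 0. Bays centred at y -85 and +85 mm; a part there has its origin at x -42, z 46 mm.
- rack_rail (a point): Middle of the dark label rail (12 x 18 mm section, 350 mm along the rack's y, on end posts) that crosses above the slope, at x 2, z 181 mm in the rack's frame. It leaves no room for a gripper coming straight down on a part: come in square to the slope, from over its low front edge.
- coupling: The other part on the rack, in the other bay: square flange 56 x 56 x 14 mm with a round hub of radius 20 mm, 59 mm high in all; origin under the flange. Stays on the rack.
- case: Grey open-topped plastic case fixed to the bench, outside 190 x 190 x 100 mm high, walls and floor 6 mm. Origin: centre of its underside, z up. Lid hinged on its +x rim, clamp on its -y wall. An inner divider 5 mm thick along x, top at 66 mm, at y = -38.5 mm parts it into a wide empty compartment (y -36 to +89 mm) and a narrow one holding a carton.
- case_bay (a point): Middle of the wide compartment's floor: x 0, y 26.5, z 6 mm in the case's frame. The compartment is 178 (x) x 125 (y) mm, 94 mm deep under the shut lid.
- case_hinge (a point): Middle of the lid's hinge line (along the case's y): x 95, y 0, z 100 mm in the case's frame.
- lid (a joint): Angle of the lid, rad: 0 shut, flat on the rim; 1.57 standing straight up. Lid plate 190 x 190 x 8 mm, 0.3 kg, shut: top at 108 mm above the case's underside. A stiff hinge (0.4 N m of friction) keeps it where it is left. It has no handle: pull or push its outer face or free edge.
- lid_edge (a point): Middle of the lid's free edge (190 mm from the hinge line), on the outer face.
- clamp_pivot (a point): Clamp's pivot (axis along the case's x): x -30, y -108, z 120 mm in the case's frame, on a steel bracket on the -y wall that reaches 132 mm high.
- clamp (a joint): Clamp arm's angle, rad: 0 down, lying along the case's +y across the shut lid; 1.57 straight up beside the -y wall; more leans away. Stays where left (0.2 N m friction). Steel bar 20 x 12 mm to 110 mm from the pivot, then a black round grip of 18 mm diameter to 152 mm. When down, its centre line is 120 mm above the case's underside.
- clamp_end (a point): Free end of the clamp arm's grip, on its centre line, 152 mm from the pivot.
- carton: Carton 120 x 40 x 75 mm high in the narrow compartment; stays there. Origin under its centre.
- can: Can, 64 mm diameter, 100 mm high, stands between the rack and the case. Leave alone.
- dispenser: Black tape dispenser, about 85 x 45 x 66 mm high, beyond the case. Leave alone.
- mug: White mug, 90 mm high, at the left. Leave alone.
- driver: Screwdriver lying at the left. Leave alone.
Not all that is in view belongs to the job. What is shaped like the bearing but turquoise or yellow is not meant.

How it is judged:
By the outcome, as a careful person would: the job done as asked, in the order asked, and still so for the second after the job is handed in, with the robot touching nothing.
It also fails if it takes over 72 s, if anything falls off the work surface, if the arm or the gripper's body presses on something with over 40 N, if the wrist force passes 120 N, or if a joint passes its speed limit or range.

ROBOT

A 6-joint arm with a two-finger parallel gripper is mounted at the origin on the work surface. World frame = base frame: x ahead of the robot, y to its left, z up, the work surface at z = 0. Lengths are in m, angles in rad, forces in N, time in s.
With the tool pointing down it reaches from about 0.4 to 0.825 m from the base axis. Payload 7 kg.
Tool frame: the origin (TCP) lies midway between the tips of the shut fingers; the grasp point (between the pads) lies 19 mm behind it; z points along the fingers, y is the line along which they close (so a half turn about z gives the same grasp; the last joint's range is limited). The gripper opens to 85 mm and grips with 20 to 120 N. Pads are 22 mm wide; open, the fingers measure 114 mm over their backs; the gripper's body (76 mm by 85 mm) begins 54 mm behind the grasp point. The pads swing forward as they close: fully open they stand 13 mm farther back than shut.
Start: joints at [-1.057, 0.359, 0.012, 0, -1.224, -0.288], TCP at [0.151, -0.658, 0.231] pointing down, gripper open.
Joint ranges: [-3.07, 3.07], [-1.43, 2.12], [-1.02, 1.25], [-3.03, 1.67], [-3.05, -0], [-3.03, 3.03]. Speed limits (rad/s): [2.39, 2.39, 3.01, 3.14, 3.14, 3.14].

INTERFACE

Orientations are given as a unit quaternion [x, y, z, w].
In Python, from station import status, imaging, r, trace, spot_point gives the robot as it stands.
- The arm moves only by the tool move_arm, never from a script. Its argument "plan" is a list of rows, each a list of 7 numbers: the turn, a rotation vector about the tool's x, y, z in degrees, then the shift along the tool's x, y, z in mm, then the opening, from -1 (shut) to 1 (fully open). In form: [[ax, ay, az, tx, ty, tz, grip], ...]. A call has exactly 10 rows; each row shifts and turns the commanded pose from where the row before left it, along the tool's axes as they then stand; what a row does not reach is not made up. A row lasts 1/12 s, in which the tool goes at most 41.7 mm and 7.16 degrees, less where a joint would pass 70% of its speed; a pose out of reach is approached as far as the arm can. A call is refused whole if a number of a shift passes 41.7 or a number of a turn 7.16, either way. A call with a gripper value outside its range is refused whole. The fingers move at their own pace and stop on an object; "force" is the grip in N (left out, the last holds). Time passes only in rows, so rows that do not move let the fingers close, or fill a call up. It gives the time, the measured TCP pose, the force, the opening and the grip force at its end, in the units of the state.
- status.get_state(): the state, without advancing time (a new reading comes with each control period).
- imaging.snapshot(name): name is "scene" or "top"; returns the picture (400x640x3 uint8, red, green, blue); there is no depth.
- imaging.calibration(name): a dict with "K" (3x3 intrinsics, pixels), "k1" (the pictures are not rectified: a ray, as slopes to the right and down, at radius r is drawn at 1 + k1 r^2 times it, then the intrinsics apply), "cam_to_world" (4x4, takes a point from camera to world coordinates). Camera axes: x right, y up, looking along -z (the intrinsics and any distortion apply to the point x, -y, -z); pixel columns grow to the right and rows downward; lengths in m; the calibration is good to about 2 mm. A picture is of the moment at which its call begins. calibration takes no time and is no camera call.
- r.finish_job(): hands the job in; it is judged then, once.
Trained networks look in the newest picture that a camera, given by its name, has taken for a name from the list of things; names that differ only in an ending like _2 or _b are one class to them, and where a whole thing is asked for, a point or a joint stands for the part that bears it (a point fixed in the world has none). Each returns a list of dicts, best first, with "score" (0 to 1); they miss things now and then, are a little off and sometimes report something else, mostly with a low value. They report only what shows in the picture. A call takes as long as a camera call. They do not tell look-alikes from the thing itself.
- trace(camera, thing): "region" (400x640 bool, what is visible of it) and "rect" ([left, top, width, height] in pixels, round what is visible of it).
- spot_point(camera, thing): "point" ([row, column] in pixels: a listed point, or the origin of a listed thing).
The state is a dict: "time": time; "joint_pos": joint angles; "dq": joint speeds; "joint_torque": joint torques, N m; "eef_pos": TCP position; "tool_rot": TCP orientation; "contact_force": force on the tool from outside, world axes, zero at the start; "torque": the same for the moment, N m; "opening": opening from 0.0 (shut) to 1.0 (fully open); "grip_force": force on a finger pad.
Only numpy, scipy, OpenCV 4.12 (cv2) and the standard library are available. Lean on these libraries where they do the work, as an engineer would, in place of code of your own. Each camera call takes 0.05 s, during which the arm holds its last target. There are 200 camera calls.

## Working session

There is one attempt and no reset: what is moved stays moved. The work goes in short steps, Python scripts to look and compute and a tool call to move; the robot and the scene stay as the last step left them, time stands still between calls to the robot, and variables do not carry over. Pictures are saved under pics/ and viewed, at most 10 in all, crops included, and the job is handed in when it is done.

Besides the shell and the picture viewer there is one more tool, called after "Emit:" by a JSON object that holds its "op" and its "data". move_arm: Moves the arm, as the interface text tells. Its arguments: {"type":"object","properties":{"plan":{"type":"array"},"force":{"type":"number"}},"required":["plan"]}

```bash
ls; mkdir -p pics; python3 - <<'E'
from station import status, imaging, trace, spot_point
import cv2, numpy as np
s=status.get_state(); print({k:np.round(v,3).tolist() for k,v in s.items()})
for n in ["scene","top"]:
    im=imaging.snapshot(n); cv2.imwrite(f"pics/{n}0.png",im[:,:,::-1])
    c=imaging.calibration(n); print(n,np.round(c["K"],1).tolist(),c["k1"],np.round(c["cam_to_world"],3).tolist())
E
```

```text
pics
{'time': 0.0, 'joint_pos': [-1.057, 0.359, 0.011, -0.0, -1.224, -0.288], 'dq': [0.0, -0.001, 0.0, -0.001, -0.001, 0.001], 'joint_torque': [0.0, -58.332, 29.343, 6.937, -0.006, -0.0], 'eef_pos': [0.151, -0.657, 0.23], 'tool_rot': [-0.113, 0.994, 0.001, -0.0], 'contact_force': [-0.007, -0.056, -0.127], 'torque': [-0.043, 0.022, -0.05], 'grip_force': 0.0, 'opening': 1.001}
scene [[509.1, 0.0, 318.6], [0.0, 509.1, 203.2], [0.0, 0.0, 1.0]] 0.025805488582987344 [[-0.539, -0.558, 0.63, 1.523], [0.842, -0.377, 0.387, 0.621], [0.022, 0.739, 0.673, 1.256], [0.0, 0.0, 0.0, 1.0]]
top [[478.3, 0.0, 321.5], [0.0, 478.3, 203.4], [0.0, 0.0, 1.0]] -0.05588976260859344 [[-0.021, 0.986, -0.165, 0.249], [-1.0, -0.02, 0.006, -0.024], [0.003, 0.166, 0.986, 1.662], [0.0, 0.0, 0.0, 1.0]]
```

View pics/scene0.png

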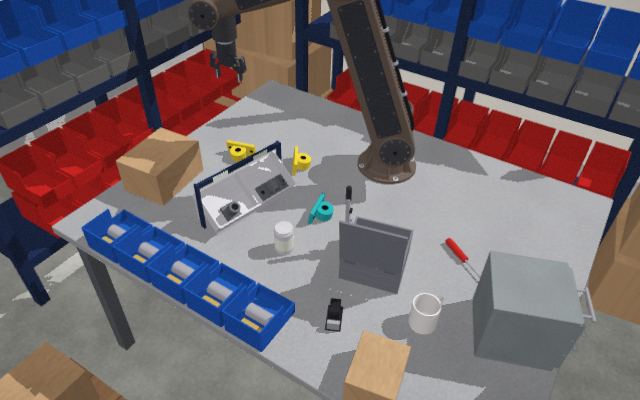

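View pics/top0.png

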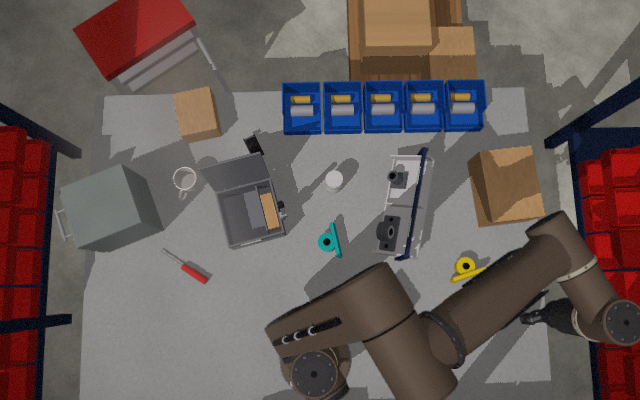

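The bearing wanted could be any of four things:
- Dark bearing on the rack: scene (270,186), top (390,232).
- Turquoise look-alike: scene (321,208), top (329,239).
- Yellow look-alikes: scene (240,151) and (301,160), top (465,268).
- Coupling in the other bay: scene (234,208), top (396,177).

I choose the dark one on the rack. The case is open, with its lid on the +x side. The clamp is on the right, at top (281,205).

```bash
cat > h.py <<'E'
import numpy as np, cv2
from scipy.optimize import least_squares
from scipy.spatial.transform import Rotation as R
from station import status, imaging, trace, spot_point
CAL={n:imaging.calibration(n) for n in ("scene","top")}
def proj(n,P):
    c=CAL[n]; T=np.linalg.inv(c["cam_to_world"]); p=np.atleast_2d(P)@T[:3,:3].T+T[:3,3]
    s=np.c_[p[:,0],-p[:,1]]/-p[:,2:3]; s=s*(1+c["k1"]*(s**2).sum(1,keepdims=True))
    return s@np.diag(np.diag(c["K"])[:2])+c["K"][:2,2]      # col,row
def tri(obs,x0=(0.5,-0.1,0.1)):
    f=lambda x: np.concatenate([proj(n,x)[0]-p for n,p in obs])
    s=least_squares(f,x0); return s.x,np.abs(s.fun).max()
def yawT(q): # x,y,yaw -> fn
    r=R.from_euler('z',q[2]); return lambda P: r.apply(np.atleast_2d(P))+[q[0],q[1],0]
def spots(n,things,thr=.3):
    o={}
    for t in things:
        d=[e for e in spot_point(n,t) if e["score"]>thr]
        if d: o[t]=[(np.array(e["point"][::-1],float),e["score"]) for e in d]
    return o
E
python3 - <<'E'
from h import *
import pickle
th=["bearing","bearing_housing","rack","rack_rail","coupling","case","case_bay","case_hinge","lid_edge","clamp_pivot","clamp_end","carton","can"]
O={}
for n in ("scene","top"):
    imaging.snapshot(n); O[n]=spots(n,th)
    for t,v in O[n].items(): print(n,t,[(p.round(1).tolist(),round(float(s),2)) for p,s in v])
pickle.dump(O,open("o.pkl","wb"))
im=imaging.snapshot("scene"); cv2.imwrite("pics/rackcrop.png",cv2.resize(im[130:300,180:430,::-1],None,fx=3.2,fy=3.2,interpolation=cv2.INTER_CUBIC))
im=imaging.snapshot("top"); cv2.imwrite("pics/topcrop.png",cv2.resize(im[120:280,180:440,::-1],None,fx=3,fy=3,interpolation=cv2.INTER_CUBIC))
E
```

```text
scene bearing [([272.5, 187.5], 0.93), ([292.7, 160.1], 0.86), ([311.2, 205.0], 0.79), ([239.0, 149.1], 0.59)]
scene bearing_housing [([273.4, 182.8], 0.72), ([238.0, 152.3], 0.59), ([325.7, 211.9], 0.55)]
scene rack [([370.3, 231.2], 0.63), ([240.7, 202.9], 0.62)]
scene rack_rail [([238.5, 165.4], 0.96)]
scene coupling [([231.7, 213.6], 0.78)]
scene case [([372.0, 262.7], 0.77)]
scene case_hinge [([371.9, 263.4], 0.75)]
scene lid_edge [([370.7, 227.9], 0.91)]
scene clamp_pivot [([345.6, 224.4], 0.59)]
scene clamp_end [([348.1, 186.9], 0.73)]
scene can [([285.2, 245.7], 0.81)]
top bearing [([390.1, 236.4], 0.98), ([334.1, 237.5], 0.94), ([466.9, 276.1], 0.64)]
top bearing_housing [([329.7, 241.8], 0.83), ([461.5, 270.0], 0.82), ([386.4, 232.9], 0.79)]
top rack [([402.4, 208.7], 0.83)]
top rack_rail [([413.6, 199.8], 0.61)]
top coupling [([401.3, 179.8], 0.78)]
top case [([252.6, 212.5], 0.82), ([336.0, 186.3], 0.61)]
top case_bay [([246.5, 219.7], 0.57), ([404.7, 210.2], 0.37)]
top case_hinge [([240.9, 184.8], 0.81)]
top lid_edge [([231.7, 157.9], 0.87)]
top clamp_pivot [([282.1, 210.8], 0.94), ([388.1, 234.1], 0.34)]
top clamp_end [([269.6, 213.3], 0.65), ([279.9, 202.2], 0.63)]
top carton [([274.1, 211.3], 0.71)]
top can [([334.4, 184.7], 0.65)]
```

View pics/rackcrop.png

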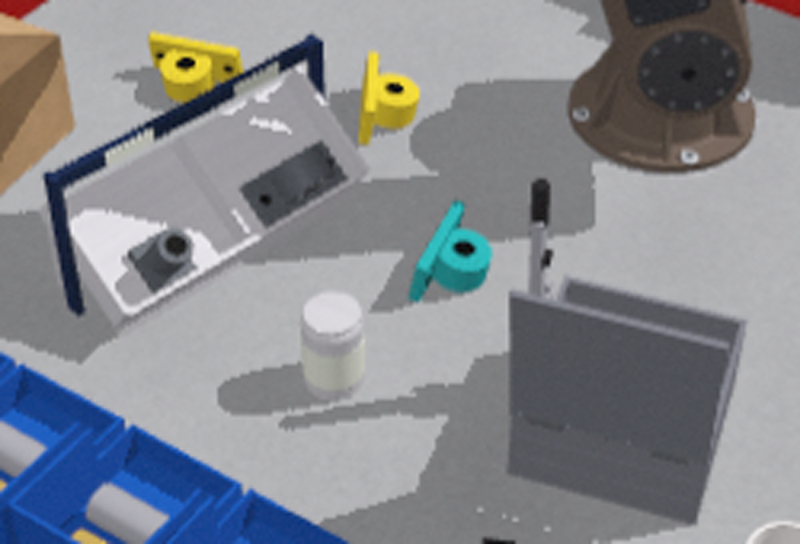

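View pics/topcrop.png

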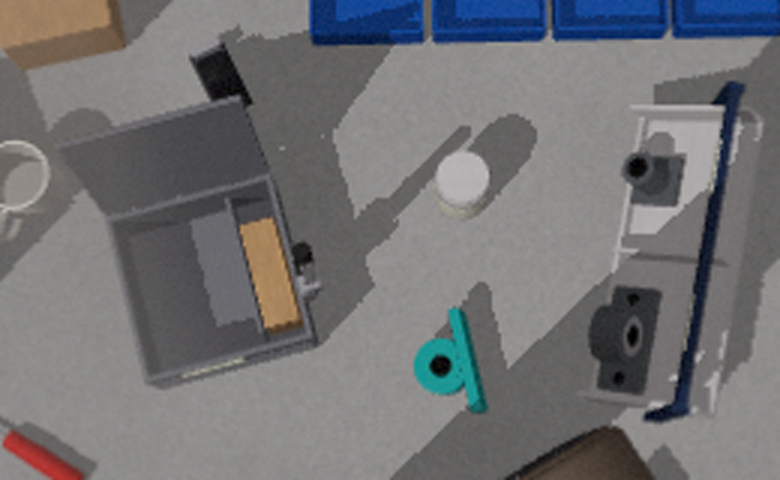

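The crops confirm the choice: the dark pillow block lies in the near bay of the rack, at top (388,233), scene (271,187). The coupling is in the far bay. Next I fit the rack and case poses from the network points plus the corners I read off the crops.

```bash
cat > fit.py <<'E'
from h import *
import pickle
O=pickle.load(open("o.pkl","rb"))
tc=lambda x,y:((x+.5)/3-.5+180,(y+.5)/3-.5+120)
sc=lambda x,y:((x+.5)/3.2-.5+180,(y+.5)/3.2-.5+130)
mm=1e-3
g=lambda n,t,i=0:O[n][t][i][0]
# rack
rk=[("top",g("top","rack_rail"),(2,0,181)),("scene",g("scene","rack_rail"),(2,0,181)),
 ("top",g("top","bearing"),(-42,-85,46)),("scene",g("scene","bearing"),(-42,-85,46)),
 ("top",g("top","coupling"),(-42,85,46)),("scene",g("scene","coupling"),(-42,85,46)),
 ("top",tc(740,84),(2,175,190)),("top",tc(662,418),(2,-175,190)),
 ("scene",sc(50,175),(2,175,190)),("scene",sc(317,38),(2,-175,190))]
def fr(q): return np.concatenate([proj(n,yawT(q)(np.array(P)*mm))[0]-p for n,p,P in rk])
s=least_squares(fr,(.45,-.25,-1.5),loss="soft_l1"); print("rack",s.x.round(4)); print(fr(s.x).reshape(-1,2).round(1).tolist())
# case
def lid(u,y,o,a): return np.array([95-u*np.cos(a)+o*np.sin(a),y,100+u*np.sin(a)+o*np.cos(a)])
def cl(l,b): return np.array([-30,-108+l*np.cos(b),120+l*np.sin(b)])
K=lambda P:(lambda q:np.array(P,float))
cs=[("top",tc(108,213),K((95,95,100))),("top",tc(271,178),K((95,-95,100))),("top",tc(150,382),K((-95,95,100))),("top",tc(315,343),K((-95,-95,100))),
 ("scene",sc(508,470),K((95,-95,0))),("scene",sc(697,522),K((95,95,0))),
 ("top",g("top","case_hinge"),K((95,0,100))),("scene",sc(603,435),K((95,0,100))),
 ("top",tc(60,147),lambda q:lid(190,95,0,q[3])),("top",tc(240,97),lambda q:lid(190,-95,0,q[3])),
 ("scene",sc(511,293),lambda q:lid(190,-95,8,q[3])),("scene",sc(730,347),lambda q:lid(190,95,8,q[3])),
 ("top",g("top","lid_edge"),lambda q:lid(190,0,8,q[3])),("scene",g("scene","lid_edge"),lambda q:lid(190,0,8,q[3])),
 ("top",g("top","clamp_pivot"),K((-30,-108,120))),
 ("top",tc(302,249),lambda q:cl(152,q[4])),("scene",sc(541,182),lambda q:cl(152,q[4]))]
def fc(q): return np.concatenate([proj(n,yawT(q)(f(q)*mm))[0]-p for n,p,f in cs])
s=least_squares(fc,(.45,.1,.2,1.4,1.6),loss="soft_l1"); print("case",s.x.round(4)); print(fc(s.x).reshape(-1,2).round(1).tolist())
for t in ["bearing","bearing_housing","coupling","can"]:
    i=2 if (t=="bearing_housing") else 0
    x,e=tri([("scene",g("scene",t)),("top",g("top",t,i))]); print(t,x.round(4),round(e,2))
E
python3 fit.py
```

```text
rack [ 0.4999 -0.3239 -1.8211]
[[0.8, 1.1], [1.3, -1.4], [-0.9, -7.7], [-3.3, 2.0], [-2.1, 1.3], [-1.0, -2.7], [-0.8, 0.2], [3.4, -4.0], [0.1, -0.4], [0.6, 0.5]]
case [0.4879 0.2054 0.2459 1.7542 1.6   ]
[[-0.7, 1.2], [0.2, -1.8], [-1.5, -0.1], [-0.3, -2.2], [-0.6, 0.1], [-0.6, 0.1], [1.7, -0.3], [1.7, -2.1], [-0.9, 0.2], [1.2, 0.4], [-1.1, -0.2], [-0.9, -0.1], [-2.4, 0.4], [1.3, 1.5], [0.7, 0.1], [-0.0, 0.2], [0.0, -0.6]]
bearing [ 0.4028 -0.266   0.0359] 0.1
bearing_housing [ 0.4124 -0.2505  0.072 ] 0.71
coupling [ 0.5955 -0.3075  0.0358] 1.97
can [ 0.5916 -0.0788  0.0048] 0.71
```

```bash
sed -i 's/ ("top",tc(740,84),(2,175,190)),("top",tc(662,418),(2,-175,190)),/ ("top",tc(740,84),(2,175,190)),/' fit.py; cat >> fit.py <<'E'
qc=s.x; qr=least_squares(fr,(.45,-.25,-1.5),loss="soft_l1").x
np.save("q.npy",np.r_[qr,qc])
sl=lambda u,y,h:(-65+u*.819-h*.574,y,30+u*.574+h*.819)
L=[]
for y in(-168,168,0):
    h=36 if y==0 else 40
    L+=[[sl(0,y,h),sl(140,y,h)],[sl(0,y,0),sl(0,y,h)]]
L+=[[sl(0,-168,14),sl(0,168,14)],[sl(140,-168,0),sl(140,168,0)],[(2,-175,190),(2,175,190)],[(2,-175,0),(2,-175,190)],[(2,175,0),(2,175,190)]]
u0=28.1
bx=[sl(40+a,-85+b,c) for a,b,c in [(-28,-60,0),(28,-60,0),(28,60,0),(-28,60,0),(-28,-60,0),(-28,-60,14),(28,-60,14),(28,60,14),(-28,60,14),(-28,-60,14)]]
o=np.array((-42,-85,46.));ex=np.array((.819,0,.574));ez=np.array((-.574,0,.819));ey=np.array((0,1,0.))
B=lambda a,b,c:o+a*ex+b*ey+c*ez
bx=[B(*t) for t in [(-28,-60,0),(28,-60,0),(28,60,0),(-28,60,0),(-28,-60,0),(-28,-60,14),(28,-60,14),(28,60,14),(-28,60,14),(-28,-60,14)]]
th=np.linspace(0,6.28,24); d=[[B(sx,32*np.cos(t),36+32*np.sin(t)) for t in th] for sx in(-19,19)]
L+=[bx]+d
C=[[(95,95,100),(95,-95,100),(-95,-95,100),(-95,95,100),(95,95,100)],[(89,89,6),(89,-36,6),(-89,-36,6),(-89,89,6),(89,89,6)],[(89,-36,66),(-89,-36,66)],[(89,-41,66),(-89,-41,66)],
 [lid(0,95,8,qc[3]),lid(190,95,8,qc[3]),lid(190,-95,8,qc[3]),lid(0,-95,8,qc[3])],[cl(0,qc[4]),cl(152,qc[4])]]
out=[]
for n,(r0,r1,c0,c1),k in(("scene",(130,300,190,320+110),3.2),("top",(120,280,180,440),3)):
    im=cv2.resize(imaging.snapshot(n)[r0:r1,c0:c1,::-1],None,fx=k,fy=k,interpolation=cv2.INTER_CUBIC)
    for q,LL,col in((qr,L,(0,0,255)),(qc,C,(0,255,0))):
        for l in LL:
            p=(proj(n,yawT(q)(np.array(l,float)*mm))-[c0,r0])*k
            cv2.polylines(im,[np.round(p).astype(int)],False,col,1,cv2.LINE_AA)
    cv2.imwrite(f"pics/ov_{n}.png",im); out.append(cv2.resize(im,(780,int(im.shape[0]*780/im.shape[1]))))
print(qr.round(4),fr(qr).reshape(-1,2).round(1).tolist())
cv2.imwrite("pics/ov.png",out[1]);cv2.imwrite("pics/ovs.png",out[0])
E
python3 fit.py
```

```text
rack [ 0.5006 -0.3251 -1.811 ]
[[1.1, 0.8], [0.9, -1.4], [-0.4, -7.7], [-3.7, 1.9], [-2.0, 1.2], [-1.1, -2.6], [-1.0, -0.1], [-0.1, -0.1], [-0.1, 0.3]]
case [0.4879 0.2054 0.2459 1.7542 1.6   ]
[[-0.7, 1.2], [0.2, -1.8], [-1.5, -0.1], [-0.3, -2.2], [-0.6, 0.1], [-0.6, 0.1], [1.7, -0.3], [1.7, -2.1], [-0.9, 0.2], [1.2, 0.4], [-1.1, -0.2], [-0.9, -0.1], [-2.4, 0.4], [1.3, 1.5], [0.7, 0.1], [-0.0, 0.2], [0.0, -0.6]]
bearing [ 0.4028 -0.266   0.0359] 0.1
bearing_housing [ 0.4124 -0.2505  0.072 ] 0.71
coupling [ 0.5955 -0.3075  0.0358] 1.97
can [ 0.5916 -0.0788  0.0048] 0.71
[ 0.5006 -0.3251 -1.811 ] [[1.1, 0.8], [0.9, -1.4], [-0.4, -7.7], [-3.7, 1.9], [-2.0, 1.2], [-1.1, -2.6], [-1.0, -0.1], [-0.1, -0.1], [-0.1, 0.3]]
```

View pics/ov.png

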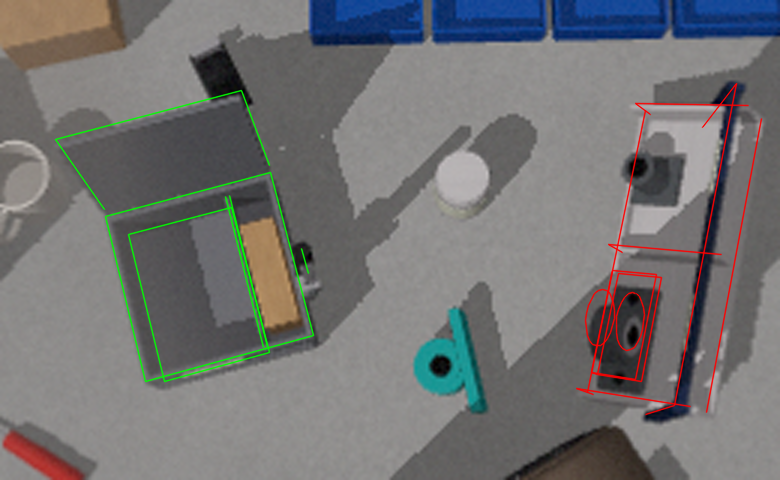

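View pics/ovs.png

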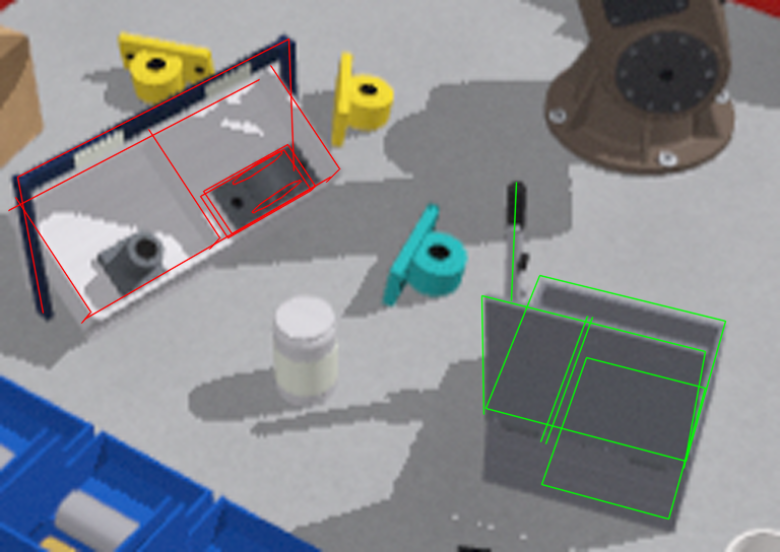

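```bash
cat > fitb.py <<'E'
from h import *
from scipy.optimize import minimize
th=np.linspace(0,2*np.pi,40)
foot=np.array([(a,b,c) for a in(-28,28) for b in(-60,60) for c in(0,14)],float)
disc=np.array([(s,32*np.cos(t),36+32*np.sin(t)) for s in(-19,19) for t in th])
def pose(q,z=.046,tilt=True):
    r=R.from_euler('z',q[2])*(R.from_euler('y',-35,degrees=True) if tilt else R.identity())
    return r,np.array([q[0],q[1],z])
def mask(n,r,t,k=4):
    m=np.zeros((400*k,640*k),np.uint8)
    for P in(foot,disc):
        p=((proj(n,r.apply(P*1e-3)+t)+.5)*k-.5).round().astype(np.int32)
        cv2.fillConvexPoly(m,cv2.convexHull(p),1)
    return cv2.resize(m.astype(np.float32),(640,400),interpolation=cv2.INTER_AREA)
def get(n,px):
    imaging.snapshot(n)
    d=[e for e in trace(n,"bearing") if e["region"][max(0,px[1]-8):px[1]+8,px[0]-8:px[0]+8].any()]
    return d[0]["region"].astype(np.float32),d[0]["score"]
E
python3 - <<'E'
from fitb import *
M={}
for n,px in(("scene",(271,187)),("top",(390,232))):
    M[n],s=get(n,px); ys,xs=np.nonzero(M[n]); print(n,s,M[n].sum(),xs.min(),xs.max(),ys.min(),ys.max())
def cost(q,ns=("scene","top")):
    r,t=pose(q); c=0
    for n in ns: m=mask(n,r,t); c+=1-np.minimum(m,M[n]).sum()/np.maximum(m,M[n]).sum()
    return c
for ns in(("scene","top"),("scene",),("top",)):
    b=min((minimize(cost,q0,args=(ns,),method="Nelder-Mead",options=dict(initial_simplex=np.array(q0)+np.array([[0,0,0],[.015,0,0],[0,.015,0],[0,0,.1]]),xatol=1e-4,fatol=1e-4)) for q0 in((.405,-.26,-1.8),(.405,-.26,-1.65),(.41,-.25,-1.72))),key=lambda s:s.fun)
    print(ns,b.x.round(4),round(b.fun,3))
E
```

```text
scene 0.65 443.0 256 287 176 199
top 0.65 665.0 376 400 215 251
('scene', 'top') [ 0.4133 -0.2647 -1.7915] 0.183
('scene',) [ 0.4177 -0.264  -1.7576] 0.11
('top',) [ 0.4126 -0.2651 -1.7959] 0.05
```

```bash
cat > mv.py <<'E'
from h import *
from scipy.linalg import fractional_matrix_power, logm
Q=np.array([.4133,-.265,-1.787]); CASE=np.load("q.npy")[3:6]
def T(Rm,p):
    M=np.eye(4); M[:3,:3]=Rm.as_matrix() if hasattr(Rm,"as_matrix") else Rm; M[:3,3]=p; return M
def cur():
    s=status.get_state(); return T(R.from_quat(s["tool_rot"]),s["eef_pos"]),s
def frame(y,z): # tool y,z world
    y=np.array(y,float);z=np.array(z,float); z/=np.linalg.norm(z); y-=z*(y@z); y/=np.linalg.norm(y); return np.c_[np.cross(y,z),y,z]
def step(tgt,N=None,c=None):
    c=cur()[0] if c is None else c; D=np.linalg.inv(c)@tgt; w=R.from_matrix(D[:3,:3]).as_rotvec(degrees=True)
    print("total turn",w.round(1),"shift mm",(D[:3,3]*1e3).round(1))
    n=N or int(np.ceil(max(np.abs(w).max()/6.5,np.linalg.norm(D[:3,3])*1e3/35,1)))
    S=R.from_rotvec(w/n,degrees=True).as_matrix(); A=sum(np.linalg.matrix_power(S,k) for k in range(n))
    t=np.linalg.solve(A,D[:3,3])*1e3
    print("rows",n,"row",(w/n).round(2).tolist()+t.round(2).tolist())
ex=lambda yaw:np.array([np.cos(yaw),np.sin(yaw),0])
r=R.from_euler('z',Q[2])*R.from_euler('y',-35,degrees=True)
bx,bz=r.apply([1,0,0]),r.apply([0,0,1]); BO=np.array([Q[0],Q[1],.046])
PICK=lambda h,dx=0,dy=0:T(frame(-bx,-bz),BO+bz*h+bx*dx+r.apply([0,1,0])*dy)
ca,cy=ex(CASE[2]),ex(CASE[2]+np.pi/2)
CP=lambda x,y,z:np.array([CASE[0],CASE[1],0])+ca*x+cy*y+np.array([0,0,z])
DOWN=frame(cy,[0,0,-1])
E
python3 - <<'E'
from mv import *
t=PICK(.28); t[2,3]+=.04; print(t.round(3)); step(t,20)
E
```

```text
[[-0.977  0.176 -0.123  0.448]
 [ 0.215  0.8   -0.56  -0.108]
 [-0.    -0.574 -0.819  0.315]
 [ 0.     0.     0.     1.   ]]
total turn [34.4  7.7 24.5] shift mm [-412.2  469.3  -84.1]
rows 20 row [1.72, 0.39, 1.23, -15.2, 25.41, -12.41]
```

Emit:
{"op": "move_arm", "data": {"plan": [[1.7,0.4,1.2,-15.2,25.4,-12.4,1],[1.7,0.4,1.2,-15.2,25.4,-12.4,1],[1.7,0.4,1.2,-15.2,25.4,-12.4,1],[1.7,0.4,1.2,-15.2,25.4,-12.4,1],[1.7,0.4,1.2,-15.2,25.4,-12.4,1],[1.7,0.4,1.2,-15.2,25.4,-12.4,1],[1.7,0.4,1.2,-15.2,25.4,-12.4,1],[1.7,0.4,1.2,-15.2,25.4,-12.4,1],[1.7,0.4,1.2,-15.2,25.4,-12.4,1],[1.7,0.4,1.2,-15.2,25.4,-12.4,1]]}}

```text
time: 2.73
eef_pos: [0.2692, -0.3724, 0.3172]
tool_rot: [-0.006, 0.988, -0.152, -0.017]
contact_force: [1.8, -0.2, 0.2]
opening: 1.0
grip_force: 0.0
```

```bash
python3 - <<'E'
from mv import *
t=PICK(.28); t[2,3]+=.04; print(cur()[0].round(3),cur()[1]["joint_pos"].round(2)); step(t,10)
E
```

```text
[[-0.999 -0.017 -0.031  0.269]
 [-0.007  0.954 -0.3   -0.372]
 [ 0.035 -0.3   -0.953  0.317]
 [ 0.     0.     0.     1.   ]] [-0.25 -0.19 -0.58  0.33 -1.16 -1.43]
total turn [17.2  3.9 12.4] shift mm [-180.4  249.5  -83.1]
rows 10 row [1.72, 0.39, 1.24, -15.3, 25.34, -12.25]
```

Emit:
{"op": "move_arm", "data": {"plan": [[1.7,0.4,1.2,-15.3,25.3,-12.2,1],[1.7,0.4,1.2,-15.3,25.3,-12.2,1],[1.7,0.4,1.2,-15.3,25.3,-12.2,1],[1.7,0.4,1.2,-15.3,25.3,-12.2,1],[1.7,0.4,1.2,-15.3,25.3,-12.2,1],[1.7,0.4,1.2,-15.3,25.3,-12.2,1],[1.7,0.4,1.2,-15.3,25.3,-12.2,1],[1.7,0.4,1.2,-15.3,25.3,-12.2,1],[1.7,0.4,1.2,-15.3,25.3,-12.2,1],[1.8,0.4,1.4,-15.3,25.3,-12.2,1]]}}

```text
time: 3.57
eef_pos: [0.4475, -0.1073, 0.3149]
tool_rot: [0.1, 0.949, -0.297, -0.034]
contact_force: [0.4, -0.8, -0.3]
opening: 1.0
grip_force: 0.0
```

```bash
python3 - <<'E'
from mv import *
print(cur()[0].round(3),cur()[1]["joint_pos"].round(2)); step(PICK(.11),10)
E
```

```text
[[-0.978  0.17  -0.124  0.447]
 [ 0.21   0.803 -0.557 -0.107]
 [ 0.005 -0.571 -0.821  0.315]
 [ 0.     0.     0.     1.   ]] [ 0.56  0.06 -0.49  0.42 -1.48 -2.48]
total turn [ 0.2 -0.1  0.4] shift mm [ -0.9  21.3 202.9]
rows 10 row [0.02, -0.01, 0.04, -0.07, 2.16, 20.29]
```

Emit:
{"op": "move_arm", "data": {"plan": [[0,0,0,0,2.1,20.3,1],[0,0,0,0,2.1,20.3,1],[0,0,0,0,2.1,20.3,1],[0,0,0,0,2.1,20.3,1],[0,0,0,0,2.1,20.3,1],[0,0,0,0,2.1,20.3,1],[0,0,0,0,2.1,20.3,1],[0,0,0,0,2.1,20.3,1],[0,0,0,0,2.1,20.3,1],[0,0,0.4,-0.9,2.1,20.3,1]]}}

```text
time: 4.4
eef_pos: [0.4257, -0.2054, 0.1351]
tool_rot: [0.103, 0.949, -0.297, -0.033]
contact_force: [0.4, 1.2, 0.7]
opening: 0.996
grip_force: 0.0
```

```bash
python3 - <<'E'
from mv import *
c,s=cur(); print(s["joint_pos"].round(2)); step(PICK(.023),10)
out=[]
for n,(r0,c0) in(("scene",(130,200)),("top",(170,320))):
    im=cv2.resize(imaging.snapshot(n)[r0:r0+120,c0:c0+140,::-1],None,fx=2.8*2,fy=2.8*2,interpolation=cv2.INTER_CUBIC)
    for z in(0,.087):
        p=(proj(n,(c@[0,0,z,1])[:3])[0]-[c0,r0]+.5)*5.6; cv2.circle(im,tuple(p.astype(int)),4,(0,0,255) if z==0 else (0,255,0),-1)
    out.append(cv2.resize(im,(395,338)))
cv2.imwrite("pics/pre.png",np.hstack(out))
E
```

```text
[ 0.34  0.2  -0.85  0.62 -0.97 -2.6 ]
total turn [ 0.3 -0.1  0. ] shift mm [-0.9  0.9 84.9]
rows 10 row [0.03, -0.01, 0.0, -0.08, 0.1, 8.49]
```

View pics/pre.png

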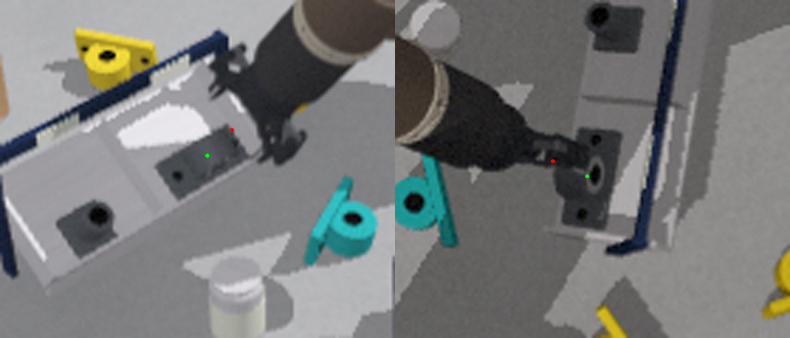

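The pre-grasp view shows the fingers straddling the housing. The predicted grasp point (green) falls on the housing in both cameras, at crop (207,155) and (587,176). I'll descend along the slope normal.

Emit:
{"op": "move_arm", "data": {"plan": [[0,0,0,0,0,6,1],[0,0,0,0,0,6,1],[0,0,0,0,0,6,1],[0,0,0,0,0,6,1],[0,0,0,0,0,6,1],[0,0,0,0,0,6,1],[0,0,0,0,0,6,1],[0,0,0,0,0,6,1],[0,0,0,-0.5,0,6,1],[0,0,0,-0.5,0.9,6,1]]}}

```text
time: 5.33
eef_pos: [0.4192, -0.2384, 0.0855]
tool_rot: [0.103, 0.949, -0.297, -0.034]
contact_force: [-0.1, -0.3, 0.7]
opening: 1.001
grip_force: 0.0
```

```bash
python3 - <<'E'
from mv import *
c,s=cur(); print(s["joint_pos"].round(3)); step(PICK(.022),10)
E
```

```text
[ 0.231  0.266 -0.947  0.777 -0.82  -2.692]
total turn [ 0.2 -0.2  0. ] shift mm [-0.   0.3 26. ]
rows 10 row [0.02, -0.02, 0.0, 0.0, 0.03, 2.6]
```

Emit:
{"op": "move_arm", "data": {"plan": [[0,0,0,0,0,4,1],[0,0,0,0,0,4,1],[0,0,0,0,0,4,1],[0,0,0,0,0,4,1],[0,0,0,0,0,4,1],[0,0,0,0,0,4,1],[0,0,0,0,0,4,1],[0,0,0,0,0,0,1],[0,0,0,0,0,0,0.3],[0,0,0,0,0,0,0.1]], "force": 70}}

```text
time: 6.17
eef_pos: [0.4158, -0.2537, 0.063]
tool_rot: [0.103, 0.949, -0.297, -0.034]
contact_force: [-0.1, 0.0, -0.1]
opening: 0.751
grip_force: 0.0
```

Emit:
{"op": "move_arm", "data": {"plan": [[0,0,0,0,0,0,0],[0,0,0,0,0,0,0],[0,0,0,0,0,0,-0.1],[0,0,0,0,0,0,-0.2],[0,0,0,0,0,0,-0.3],[0,0,0,0,0,0,-0.5],[0,0,0,0,0,0,-0.7],[0,0,0,0,0,0,-1],[0,0,0,0,0,0,-1],[0,0,0,0,0,0,-1]]}}

```text
time: 7.0
eef_pos: [0.4161, -0.2533, 0.0632]
tool_rot: [0.103, 0.949, -0.297, -0.033]
contact_force: [-1.2, 5.4, 4.0]
opening: 0.439
grip_force: 69.2
```

```bash
python3 - <<'E'
from mv import *
c,s=cur(); print(s["joint_pos"].round(3),s["contact_force"].round(1),s["torque"].round(2)); step(PICK(.020),10)
E
```

```text
[ 0.168  0.299 -0.989  0.88  -0.754 -2.751] [-1.2  5.4  4. ] [ 2.48  0.34 -0.8 ]
total turn [ 0.3 -0.1  0. ] shift mm [ 0.2 -0.   1. ]
rows 10 row [0.03, -0.01, 0.0, 0.02, -0.0, 0.1]
```

Emit:
{"op": "move_arm", "data": {"plan": [[0,0,0,0,0,-2,-1],[0,0,0,0,0,-4,-1],[0,0,0,0,0,-6,-1],[0,0,0,0,0,-8,-1],[0,0,0,0,0,-10,-1],[0,0,0,0,0,-14,-1],[0,0,0,0,0,-18,-1],[0,0,0,0,0,-20,-1],[0,0,0,0,0,-20,-1],[0,0,0,0,0,-20,-1]], "force": 80}}

```text
time: 7.83
eef_pos: [0.4306, -0.1845, 0.1637]
tool_rot: [0.103, 0.949, -0.296, -0.034]
contact_force: [1.4, -0.3, -6.2]
opening: 0.431
grip_force: 80.7
```

```bash
python3 - <<'E'
from mv import *
c,s=cur(); print(s["joint_pos"].round(3),s["contact_force"].round(1),CASE)
step(T(DOWN,CP(0,26.5e-3,.30)))
step(PICK(.24))
step(T(DOWN,CP(0,26.5e-3,.30)),c=PICK(.24))
E
```

```text
[ 0.394  0.167 -0.792  0.559 -1.065 -2.571] [ 1.4 -0.3 -6.2] [0.48789963 0.20538004 0.24588552]
total turn [-34.   -8.2 -25.7] shift mm [  40.6  265.3 -349.1]
rows 13 row [-2.61, -0.63, -1.97, -3.3, 27.59, -20.65]
total turn [ 0.3 -0.2  0.1] shift mm [ -0.    0.6 -96.4]
rows 3 row [0.11, -0.07, 0.02, -0.04, 0.14, -32.12]
total turn [-34.4  -8.1 -25.6] shift mm [  39.9  263.2 -254.4]
rows 11 row [-3.12, -0.73, -2.33, -3.06, 30.08, -16.1]
```

```bash
python3 - <<'E'
from mv import *
w=T(DOWN,[.44,-.08,.37]); step(w,10); step(T(DOWN,CP(0,26.5e-3,.37)),10,c=w); print(CP(0,.0265,.02))
E
```

```text
total turn [-34.   -8.2 -25.7] shift mm [  14.2  -31.8 -228.8]
rows 10 row [-3.4, -0.82, -2.57, 0.17, 3.27, -23.3]
total turn [ 0.  0. -0.] shift mm [-115.9  291.6    0. ]
rows 10 row [0.0, 0.0, -0.0, -11.59, 29.16, 0.0]
[0.48144912 0.23108298 0.02      ]
```

Emit:
{"op": "move_arm", "data": {"plan": [[-3.4,-0.8,-2.6,0.2,3.3,-23.3,-1],[-3.4,-0.8,-2.6,0.2,3.3,-23.3,-1],[-3.4,-0.8,-2.6,0.2,3.3,-23.3,-1],[-3.4,-0.8,-2.6,0.2,3.3,-23.3,-1],[-3.4,-0.8,-2.6,0.2,3.3,-23.3,-1],[-3.4,-0.8,-2.6,0.2,3.3,-23.3,-1],[-3.4,-0.8,-2.6,0.2,3.3,-23.3,-1],[-3.4,-0.8,-2.6,0.2,3.3,-23.3,-1],[-3.4,-0.9,-2.5,0.2,3.3,-23.3,-1],[-3.4,-0.9,-2.5,0.2,3.3,-23.3,-1]]}}

```text
time: 8.67
eef_pos: [0.439, -0.0789, 0.3702]
tool_rot: [-0.126, 0.992, 0.002, -0.001]
contact_force: [-0.0, -0.0, -6.9]
opening: 0.439
grip_force: 81.3
```

```bash
python3 - <<'E'
from mv import *
c,s=cur(); print(s["joint_pos"].round(3),s["contact_force"].round(1),s["opening"])
step(T(DOWN,CP(0,26.5e-3,.37)),10)
E
```

```text
[ 0.262 -0.094 -0.209 -0.005 -1.456 -1.58 ] [-0.  -0.  -6.9] 0.439442360211226
total turn [ 0.3 -0.1  0.4] shift mm [-118.4  289.6    1.4]
rows 10 row [0.03, -0.01, 0.04, -11.76, 29.0, 0.09]
```

Emit:
{"op": "move_arm", "data": {"plan": [[0,0,0,-6,14,0,-1],[0,0,0,-11.8,29,0,-1],[0,0,0,-11.8,29,0,-1],[0,0,0,-11.8,29,0,-1],[0,0,0,-11.8,29,0,-1],[0,0,0,-11.8,29,0,-1],[0,0,0,-11.8,29,0,-1],[0,0,0,-11.8,29,0,-1],[0.3,0,0.4,-11.8,29,0,-1],[0,0,0,-11.8,29,0,-1]]}}

```text
time: 9.5
eef_pos: [0.4805, 0.2153, 0.3682]
tool_rot: [-0.12, 0.993, -0.003, -0.002]
contact_force: [-0.1, 0.2, -6.9]
opening: 0.435
grip_force: 82.2
```

```bash
python3 - <<'E'
from mv import *
c,s=cur(); print(s["joint_pos"].round(3),s["contact_force"].round(1),s["opening"])
step(T(DOWN,CP(0,25e-3,.13)),10)
out=[]
for n,(r0,c0) in(("scene",(150,290)),("top",(130,180))):
    im=cv2.resize(imaging.snapshot(n)[r0:r0+140,c0:c0+150,::-1],(390,364),interpolation=cv2.INTER_CUBIC); out.append(im)
cv2.imwrite("pics/over.png",np.hstack(out))
E
```

```text
[ 7.960e-01  5.400e-02 -7.300e-02  2.000e-03 -1.451e+00 -2.126e+00] [-0.1  0.2 -6.9] 0.4346156622526012
total turn [-0.3 -0.2 -0.3] shift mm [ -5.8  14.8 238.1]
rows 10 row [-0.03, -0.02, -0.03, -0.53, 1.43, 23.81]
```

View pics/over.png

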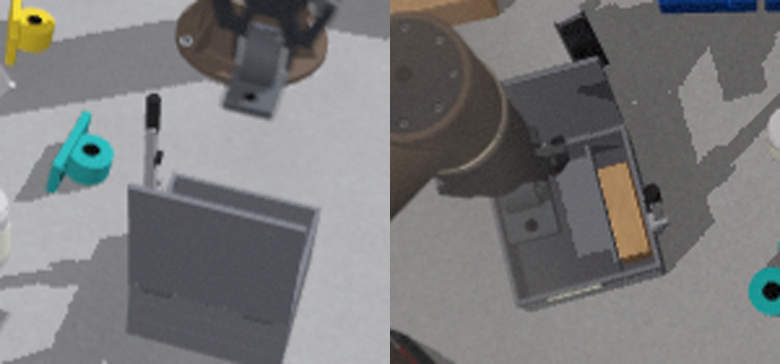

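The bearing hangs upright over the wide compartment, lengthwise, at about top crop (530,222). I'll lower it.

Emit:
{"op": "move_arm", "data": {"plan": [[0,0,0,-0.6,1.5,12,-1],[0,0,0,-0.6,1.5,24,-1],[0,0,0,-0.6,1.5,24,-1],[0,0,0,-0.6,1.5,24,-1],[0,0,0,-0.6,1.5,24,-1],[0,0,0,-0.6,1.5,24,-1],[0,0,0,-0.6,1.5,24,-1],[0,0,0,-0.6,1.5,24,-1],[-0.3,-0.2,-0.3,-0.6,1.5,24,-1],[0,0,0,-0.6,1.5,24,-1]]}}

```text
time: 10.43
eef_pos: [0.483, 0.228, 0.1393]
tool_rot: [-0.123, 0.992, 0.0, 0.0]
contact_force: [0.6, 0.7, -7.1]
opening: 0.437
grip_force: 83.0
```

```bash
python3 - <<'E'
from mv import *
c,s=cur(); print(s["joint_pos"].round(3),s["contact_force"].round(1),s["opening"])
step(T(DOWN,CP(0,25e-3,.040)),10)
E
```

```text
[ 0.808  0.209 -0.425 -0.    -0.937 -2.133] [ 0.6  0.7 -7.1] 0.4368791443221005
total turn [ 0.  0. -0.] shift mm [ 0.7  1.9 99.3]
rows 10 row [0.0, 0.0, -0.0, 0.07, 0.19, 9.93]
```

Emit:
{"op": "move_arm", "data": {"plan": [[0,0,0,0,0,11,-1],[0,0,0,0,0,11,-1],[0,0,0,0,0,11,-1],[0,0,0,0,0,11,-1],[0,0,0,0,0,11,-1],[0,0,0,0,0.5,11,-1],[0,0,0,0.3,0.5,11,-1],[0,0,0,0.3,0.5,10,-1],[0,0,0,0,0.4,7,-1],[0,0,0,0,0,4,-1]]}}

```text
time: 11.27
eef_pos: [0.4829, 0.2296, 0.0417]
tool_rot: [-0.122, 0.992, -0.001, 0.0]
contact_force: [0.4, -0.4, -5.8]
opening: 0.436
grip_force: 82.6
```

Emit:
{"op": "move_arm", "data": {"plan": [[0,0,0,0,0,2,-1],[0,0,0,0,0,2,-1],[0,0,0,0,0,1,-1],[0,0,0,0,0,1,-1],[0,0,0,0,0,1,-1],[0,0,0,0,0,1,-1],[0,0,0,0,0,1,-1],[0,0,0,0,0,0,-1],[0,0,0,0,0,0,-1],[0,0,0,0,0,0,-1]]}}

```text
time: 12.1
eef_pos: [0.4838, 0.2299, 0.0338]
tool_rot: [-0.122, 0.993, -0.0, 0.001]
contact_force: [0.4, 0.9, -5.9]
opening: 0.435
grip_force: 82.6
```

Emit:
{"op": "move_arm", "data": {"plan": [[0,0,0,0,0,1,-1],[0,0,0,0,0,1,-1],[0,0,0,0,0,1,-1],[0,0,0,0,0,1,-1],[0,0,0,0,0,0.5,-1],[0,0,0,0,0,0.5,-1],[0,0,0,0,0,0.5,-1],[0,0,0,0,0,0.5,-1],[0,0,0,0,0,0,-1],[0,0,0,0,0,0,-1]]}}

```text
time: 12.93
eef_pos: [0.4838, 0.2298, 0.0277]
tool_rot: [-0.122, 0.993, -0.0, 0.001]
contact_force: [0.5, 0.2, -6.6]
opening: 0.437
grip_force: 82.6
```

Emit:
{"op": "move_arm", "data": {"plan": [[0,0,0,0,0,0.5,-1],[0,0,0,0,0,0,-1],[0,0,0,0,0,0.5,-1],[0,0,0,0,0,0,-1],[0,0,0,0,0,0.5,-1],[0,0,0,0,0,0,-1],[0,0,0,0,0,0.5,-1],[0,0,0,0,0,0,-1],[0,0,0,0,0,0,-1],[0,0,0,0,0,0,-1]]}}

```text
time: 13.77
eef_pos: [0.4839, 0.2298, 0.027]
tool_rot: [-0.122, 0.992, -0.0, 0.001]
contact_force: [-5.0, -2.1, 10.0]
opening: 0.433
grip_force: 84.8
```

The foot is on the floor: the wrist force rose from -6.6 to +10 N. I'll open partway and retreat.

Emit:
{"op": "move_arm", "data": {"plan": [[0,0,0,0,0,0,-0.3],[0,0,0,0,0,0,-0.1],[0,0,0,0,0,0,0],[0,0,0,0,0,0,0.1],[0,0,0,0,0,0,0.2],[0,0,0,0,0,0,0.3],[0,0,0,0,0,0,0.4],[0,0,0,0,0,0,0.4],[0,0,0,0,0,0,0.4],[0,0,0,0,0,0,0.4]], "force": 20}}

```text
time: 14.6
eef_pos: [0.4838, 0.2298, 0.0257]
tool_rot: [-0.122, 0.993, -0.0, 0.001]
contact_force: [0.1, 0.2, 0.6]
opening: 0.702
grip_force: 0.0
```

Emit:
{"op": "move_arm", "data": {"plan": [[0,0,0,0,0,-4,0.4],[0,0,0,0,0,-8,0.4],[0,0,0,0,0,-12,0.4],[0,0,0,0,0,-16,0.4],[0,0,0,0,0,-25,0.4],[0,0,0,0,0,-35,0.4],[0,0,0,0,0,-40,0.4],[0,0,0,0,0,-40,0.2],[0,0,0,0,0,-40,0],[0,0,0,0,0,-40,-0.5]]}}

```text
time: 15.43
eef_pos: [0.4827, 0.2292, 0.289]
tool_rot: [-0.122, 0.993, 0.0, 0.002]
contact_force: [0.8, 1.2, -0.4]
opening: 0.375
grip_force: 0.0
```

```bash
python3 - <<'E'
from mv import *
a=T(DOWN,CP(.170,.020,.38)); step(a,10); step(T(DOWN,CP(.170,.020,.257)),5,c=a)
E
```

```text
total turn [ 0.   0.2 -0.1] shift mm [-169.6   -4.2  -90.4]
rows 10 row [0.0, 0.02, -0.01, -16.94, -0.43, -9.07]
total turn [ 0.  0. -0.] shift mm [  0.   0. 123.]
rows 5 row [0.0, 0.0, -0.0, 0.0, 0.0, 24.6]
```

Emit:
{"op": "move_arm", "data": {"plan": [[0,0,0,0,0,-25,-1],[0,0,0,0,0,-35,-1],[0,0,0,-10,0,-31,-1],[0,0,0,-20,-0.6,0,-1],[0,0,0,-30,-0.6,0,-1],[0,0,0,-30,-0.6,0,-1],[0,0,0,-30,-0.6,0,-1],[0,0,0,-30,-0.6,0,-1],[0,0,0,-20,-0.6,0,-1],[0,0,0,0,-0.6,0,-1]]}}

```text
time: 16.27
eef_pos: [0.6513, 0.2671, 0.375]
tool_rot: [-0.122, 0.993, -0.001, -0.0]
contact_force: [-0.7, -0.1, -1.8]
opening: 0.003
grip_force: 0.0
```

```bash
python3 - <<'E'
from mv import *
c,s=cur(); print(s["joint_pos"].round(2),c[:3,3].round(4))
step(T(DOWN,CP(.170,.020,.257)),10)
out=[]
for n,(r0,c0) in(("scene",(110,290)),("top",(130,180))):
    im=cv2.resize(imaging.snapshot(n)[r0:r0+170,c0:c0+150,::-1],(390,442),interpolation=cv2.INTER_CUBIC)
    for P in (c[:3,3],CP(.170,.02,.257),CP(.138,.02,.287)):
        p=(proj(n,P)[0]-[c0,r0]+.5)*2.6; cv2.circle(im,tuple(p.astype(int)),3,(0,0,255),-1)
    out.append(im)
cv2.imwrite("pics/lid.png",np.hstack(out))
E
```

```text
[ 0.67  0.36  0.34  0.   -1.54 -1.99] [0.6513 0.2671 0.375 ]
total turn [-0.1 -0.  -0.1] shift mm [3.50e+00 1.00e-01 1.18e+02]
rows 10 row [-0.01, -0.0, -0.01, 0.35, 0.0, 11.8]
```

View pics/lid.png

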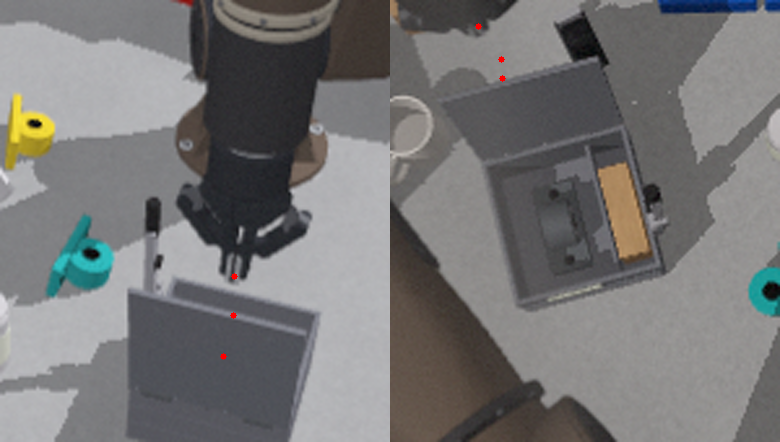

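The bearing stands on its foot, lengthwise, in the wide compartment at top crop (562,228). The lid edge is where I predicted. Next I lower the shut fingers behind the lid and pull it over.

Emit:
{"op": "move_arm", "data": {"plan": [[0,0,0,0,10,5,-1],[0,0,0,0,10,10,-1],[0,0,0,0,0,18,-1],[0,0,0,0,0,20,-1],[0,0,0,0,0,20,-1],[0,0,0,0,0,20,-1],[0,0,0,0,0,15,-1],[0,0,0,0,0,10,-1],[0,0,0,0,0,0,-1],[0,0,0,0,0,0,-1]]}}

```text
time: 17.2
eef_pos: [0.6438, 0.2868, 0.2595]
tool_rot: [-0.123, 0.992, -0.0, 0.001]
contact_force: [0.0, 0.2, 0.4]
opening: -0.004
grip_force: 0.0
```

```bash
python3 - <<'E'
from mv import *
c,s=cur(); d=c[:3,3]-CP(0,0,0); print("TCP in case mm",(np.array([d@ca,d@cy,d[2]])*1e3).round(1),s["contact_force"].round(1))
r=165
for a in np.radians([100,90,80,70,60,50,40,30,20,10,5,0]):
    print(round(np.degrees(a)),np.round([95-r*np.cos(a)+8*np.sin(a)+11,100+r*np.sin(a)+8*np.cos(a)],1))
E
```

```text
TCP in case mm [171.   41.  259.5] [0.  0.2 0.4]
100 [142.5 261.1]
90 [114. 265.]
80 [ 85.2 263.9]
70 [ 57.1 257.8]
60 [ 30.4 246.9]
50 [  6.1 231.5]
40 [-15.3 212.2]
30 [-32.9 189.4]
20 [-46.3 164. ]
10 [-55.1 136.5]
5 [-57.7 122.4]
0 [-59. 108.]
```

Emit:
{"op": "move_arm", "data": {"plan": [[0,0,0,6,0,-0.6,-1],[0,0,0,8,0,-0.6,-1],[0,0,0,8,0,-0.6,-1],[0,0,0,8,0,-0.6,-1],[0,0,0,8,0,-0.6,-1],[0,0,0,8,0,-0.6,-1],[0,0,0,8,0,-0.6,-1],[0,0,0,8,0,-0.6,-1],[0,0,0,9,0,0,-1],[0,0,0,9,0,0,-1]]}}

```text
time: 18.03
eef_pos: [0.5658, 0.2667, 0.2635]
tool_rot: [-0.122, 0.993, -0.0, 0.001]
contact_force: [3.0, 0.9, -0.6]
opening: 0.002
grip_force: 1.1
```

```bash
cat > cc.py <<'E'
from mv import *
c,s=cur(); d=c[:3,3]-CP(0,0,0); f=s["contact_force"]; print("TCP in case mm",(np.array([d@ca,d@cy,d[2]])*1e3).round(1),"F case",np.round([f@ca,f@cy,f[2]],1))
E
python3 cc.py
```

```text
TCP in case mm [ 90.4  40.5 263.5] F case [ 3.1  0.2 -0.6]
```

Emit:
{"op": "move_arm", "data": {"plan": [[0,0,0,9,0,0.7,-1],[0,0,0,9,0,1.3,-1],[0,0,0,9,0,2,-1],[0,0,0,9,0,2.6,-1],[0,0,0,9,0,3,-1],[0,0,0,8.5,0,3.5,-1],[0,0,0,8,0,4,-1],[0,0,0,8,0,4.5,-1],[0,0,0,7.5,0,5,-1],[0,0,0,7,0,5.4,-1]]}}

```text
time: 18.87
eef_pos: [0.4845, 0.2463, 0.2313]
tool_rot: [-0.122, 0.993, -0.0, 0.001]
contact_force: [0.8, 0.1, 2.9]
opening: -0.003
grip_force: 0.8
```

```bash
python3 cc.py
```

```text
TCP in case mm [  6.7  40.6 231.3] F case [ 0.8 -0.1  2.9]
```

Emit:
{"op": "move_arm", "data": {"plan": [[0,0,0,7,0,5.6,-1],[0,0,0,6.8,0,6,-1],[0,0,0,6.4,0,6.4,-1],[0,0,0,6,0,6.6,-1],[0,0,0,5.5,0,6.8,-1],[0,0,0,5,0,7,-1],[0,0,0,4.7,0,7.2,-1],[0,0,0,4.2,0,7.3,-1],[0,0,0,3.8,0,7,-1],[0,0,0,3.4,0,6.5,-1]]}}

```text
time: 19.7
eef_pos: [0.4339, 0.2337, 0.1642]
tool_rot: [-0.122, 0.993, -0.0, 0.001]
contact_force: [1.3, -0.2, 0.6]
opening: 0.002
grip_force: 0.5
```

```bash
python3 cc.py
```

```text
TCP in case mm [-45.4  40.6 164.2] F case [ 1.2 -0.5  0.6]
```

Emit:
{"op": "move_arm", "data": {"plan": [[0,0,0,1.7,0,4.8,-1],[0,0,0,1.6,0,4.6,-1],[0,0,0,1.5,0,4.5,-1],[0,0,0,1.4,0,4.5,-1],[0,0,0,1.3,0,4.3,-1],[0,0,0,1.1,0,4.2,-1],[0,0,0,1,0,4,-1],[0,0,0,0.8,0,4,-1],[0,0,0,0.6,0,3.6,-1],[0,0,0,0.5,0,3.3,-1]]}}

```text
time: 20.53
eef_pos: [0.4231, 0.231, 0.1229]
tool_rot: [-0.122, 0.993, -0.0, 0.001]
contact_force: [-0.2, 0.6, 1.0]
opening: 0.001
grip_force: 0.4
```

Emit:
{"op": "move_arm", "data": {"plan": [[0,0,0,0.4,0,2.5,-1],[0,0,0,0.3,0,2,-1],[0,0,0,0.3,0,2,-1],[0,0,0,0,0,2,-1],[0,0,0,0,0,1.5,-1],[0,0,0,0,0,1.5,-1],[0,0,0,0,0,1,-1],[0,0,0,0,0,1,-1],[0,0,0,0,0,0.5,-1],[0,0,0,0,0,0,-1]]}}

```text
time: 21.37
eef_pos: [0.4222, 0.2307, 0.1091]
tool_rot: [-0.122, 0.993, -0.0, 0.001]
contact_force: [0.6, -0.5, -0.2]
opening: -0.004
grip_force: 0.0
```

```bash
python3 cc.py
```

```text
TCP in case mm [-57.6  40.6 109.1] F case [ 0.5 -0.6 -0.2]
```

Emit:
{"op": "move_arm", "data": {"plan": [[0,0,0,0,0,0.5,-1],[0,0,0,0,0,0.5,-1],[0,0,0,0,0,0.5,-1],[0,0,0,0,0,0.5,-1],[0,0,0,0,0,0.5,-1],[0,0,0,0,0,0.5,-1],[0,0,0,0,0,0,-1],[0,0,0,0,0,0,-1],[0,0,0,0,0,0,-1],[0,0,0,0,0,0,-1]]}}

```text
time: 22.2
eef_pos: [0.4223, 0.2308, 0.1079]
tool_rot: [-0.122, 0.992, 0.0, 0.002]
contact_force: [-7.3, -1.9, 20.1]
opening: -0.001
grip_force: 9.9
```

The lid is shut: firm contact at z = 108 mm with 20 N. Next is the clamp.

Emit:
{"op": "move_arm", "data": {"plan": [[0,0,0,0,0,-10,-1],[0,0,0,0,0,-25,-1],[0,0,0,0,0,-35,-1],[0,0,0,0,0,-35,-1],[0,0,0,0,0,-35,-1],[0,0,0,0,0,-35,-1],[0,0,0,-5,0,-35,-1],[0,0,0,-10,-5,-10,-1],[0,0,0,-10,-20,0,-1],[0,0,0,-3,-20,0,-1]]}}

```text
time: 23.03
eef_pos: [0.461, 0.1945, 0.3272]
tool_rot: [-0.123, 0.992, 0.001, 0.002]
contact_force: [-0.2, 0.1, -0.7]
opening: 0.001
grip_force: 0.0
```

```bash
cat >> cc.py <<'E'
E
python3 - <<'E'
from cc import *
step(T(DOWN,CP(-.030,-.170,.330)),10)
import pickle
o={n:(imaging.snapshot(n),spots(n,["lid_edge","clamp_end","clamp_pivot"]))[1] for n in("scene","top")}; print(o)
for n in o: print(n,[proj(n,CP(*p))[0].round(1) for p in((-.095,0,.108),(-.034,-.1124,.272),(-.03,-.108,.12))])
im=imaging.snapshot("top")[130:270,180:330,::-1]; im2=imaging.snapshot("scene")[130:270,290:440,::-1]
cv2.imwrite("pics/shut.png",np.hstack([cv2.resize(i,(390,364),interpolation=cv2.INTER_CUBIC) for i in(im2,im)]))
E
```

```text
TCP in case mm [-28.8  -4.  327.2] F case [-0.2  0.1 -0.7]
total turn [0.  0.2 0. ] shift mm [   1.3 -166.    -2.9]
rows 10 row [0.0, 0.02, 0.0, 0.13, -16.6, -0.29]
{'scene': {'lid_edge': [(array([386.9, 222.2]), 0.71)], 'clamp_end': [(array([347. , 186.3]), 0.66)], 'clamp_pivot': [(array([345.8, 225.2]), 0.68)]}, 'top': {'clamp_end': [(array([279.7, 200.4]), 0.42)], 'clamp_pivot': [(array([279.7, 213.1]), 0.65)]}}
scene [array([384.5, 219.9]), array([349.1, 185.1]), array([347.2, 222.6])]
top [array([256. , 239.1]), array([280.6, 204.1]), array([282.8, 210.9])]
```

View pics/shut.png

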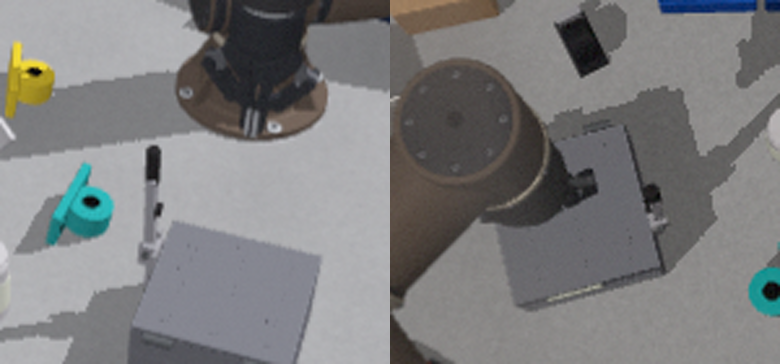

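The picture shows the lid flat on the rim and the clamp still upright, grip at top crop (652,192), which matches the model. The shut fingers now go over to its outer side.

Emit:
{"op": "move_arm", "data": {"plan": [[0,0,0,0.5,-10,-3,-1],[0,0,0,0.5,-20,0,-1],[0,0,0,0.5,-25,0,-1],[0,0,0,0.5,-25,0,-1],[0,0,0,0,-25,0,-1],[0,0,0,0,-25,0,-1],[0,0,0,0,-20,0,-1],[0,0,0,0,-10,0,-1],[0,0,0,0,-6,0,-1],[0,0,0,0,0,0,-1]]}}

```text
time: 24.37
eef_pos: [0.4982, 0.0316, 0.3294]
tool_rot: [-0.122, 0.993, -0.0, 0.001]
contact_force: [-0.2, 0.7, -0.3]
opening: 0.0
grip_force: 0.0
```

```bash
python3 - <<'E'
from cc import *
step(T(DOWN,CP(-.031,-.165,.252)),10); print(s["joint_pos"].round(2))
r=130
for b in np.radians([95,90,80,70,60,50,40,30,20,10,5,0]):
    print(round(np.degrees(b)),np.round([-108+r*np.cos(b)-9*np.sin(b)-13,120+r*np.sin(b)+9*np.cos(b)],1))
E
```

```text
TCP in case mm [ -32.3 -171.1  329.4] F case [-0.   0.7 -0.3]
total turn [-0.   0.1 -0.1] shift mm [-1.1  6.1 77.4]
rows 10 row [-0.0, 0.01, -0.01, -0.12, 0.61, 7.74]
[ 0.46  0.01 -0.2   0.   -1.36 -1.79]
95 [-141.3  248.7]
90 [-130.  250.]
80 [-107.3  249.6]
70 [-85.  245.2]
60 [-63.8 237.1]
50 [-44.3 225.4]
40 [-27.2 210.5]
30 [-12.9 192.8]
20 [ -1.9 172.9]
10 [  5.5 151.4]
5 [  7.7 140.3]
0 [  9. 129.]
```

Down to z ≈ 250 at y ≈ -170.

Emit:
{"op": "move_arm", "data": {"plan": [[0,0,0,-1,0,5,-1],[0,0,0,0,0,10,-1],[0,0,0,0,0,14,-1],[0,0,0,0,0,14,-1],[0,0,0,0,0,14,-1],[0,0,0,0,0,12,-1],[0,0,0,0,0,8,-1],[0,0,0,0,2,2,-1],[0,0,0,0,2,0,-1],[0,0,0,0,2,0,-1]]}}

```text
time: 25.2
eef_pos: [0.498, 0.039, 0.2508]
tool_rot: [-0.122, 0.992, -0.0, 0.001]
contact_force: [-0.7, 0.2, 0.2]
opening: 0.003
grip_force: 0.0
```

Emit:
{"op": "move_arm", "data": {"plan": [[0,0,0,0,6,0,-1],[0,0,0,0,6,0,-1],[0,0,0,0,6,0,-1],[0,0,0,0,6,0,-1],[0,0,0,0,6,0,-1],[0,0,0,0,6,0,-1],[0,0,0,0,6,0,-1],[0,0,0,0,6,0,-1],[0,0,0,0,6,0,-1],[0,0,0,0,6,0,-1]]}}

```text
time: 26.03
eef_pos: [0.483, 0.0971, 0.2502]
tool_rot: [-0.122, 0.993, -0.0, 0.001]
contact_force: [1.2, -1.2, -0.1]
opening: -0.001
grip_force: 0.6
```

```bash
python3 cc.py
```

```text
TCP in case mm [ -31.1 -103.8  250.2] F case [ 0.9 -1.5 -0.1]
```

Emit:
{"op": "move_arm", "data": {"plan": [[0,0,0,0,6.8,0.8,-1],[0,0,0,0,6.6,1.2,-1],[0,0,0,0,6.5,1.6,-1],[0,0,0,0,6.3,2,-1],[0,0,0,0,6.2,2.3,-1],[0,0,0,0,6,2.7,-1],[0,0,0,0,5.8,3,-1],[0,0,0,0,5.5,3.4,-1],[0,0,0,0,5.3,3.7,-1],[0,0,0,0,5,4,-1]]}}

```text
time: 26.87
eef_pos: [0.4687, 0.1555, 0.2253]
tool_rot: [-0.122, 0.993, -0.0, 0.001]
contact_force: [0.3, -0.4, 0.9]
opening: 0.003
grip_force: 0.6
```

```bash
python3 cc.py
```

```text
TCP in case mm [-30.8 -43.7 225.3] F case [ 0.2 -0.5  0.9]
```

Emit:
{"op": "move_arm", "data": {"plan": [[0,0,0,0,5.4,4,-1],[0,0,0,0,5.2,4.4,-1],[0,0,0,0,5,4.7,-1],[0,0,0,0,4.7,5,-1],[0,0,0,0,4.4,5.2,-1],[0,0,0,0,4.1,5.4,-1],[0,0,0,0,3.8,5.6,-1],[0,0,0,0,3.4,5.8,-1],[0,0,0,0,3,6,-1],[0,0,0,0,2.7,6,-1]]}}

```text
time: 27.7
eef_pos: [0.4587, 0.1956, 0.1729]
tool_rot: [-0.122, 0.993, -0.0, 0.001]
contact_force: [0.5, 0.5, -0.2]
opening: 0.003
grip_force: 0.5
```

```bash
python3 cc.py
```

```text
TCP in case mm [-30.7  -2.3 172.9] F case [ 0.7  0.3 -0.2]
```

Emit:
{"op": "move_arm", "data": {"plan": [[0,0,0,0,1.6,5,-1],[0,0,0,0,1.5,5,-1],[0,0,0,0,1.4,5,-1],[0,0,0,0,1.3,4.5,-1],[0,0,0,0,1.2,4,-1],[0,0,0,0,1,3.5,-1],[0,0,0,0,0.8,3.5,-1],[0,0,0,0,0.7,3.5,-1],[0,0,0,0,0.5,3,-1],[0,0,0,0,0.5,2,-1]]}}

```text
time: 28.53
eef_pos: [0.4562, 0.2054, 0.1341]
tool_rot: [-0.122, 0.993, -0.0, 0.001]
contact_force: [-0.3, -0.5, 1.3]
opening: 0.006
grip_force: 0.4
```

```bash
python3 cc.py
```

```text
TCP in case mm [-30.7   7.7 134.1] F case [-0.4 -0.4  1.3]
```

Emit:
{"op": "move_arm", "data": {"plan": [[0,0,0,0,0.3,1,-1],[0,0,0,0,0.3,1,-1],[0,0,0,0,0,1,-1],[0,0,0,0,0,1,-1],[0,0,0,0,0,0.7,-1],[0,0,0,0,0,0.7,-1],[0,0,0,0,0,0.5,-1],[0,0,0,0,0,0,-1],[0,0,0,0,0,0,-1],[0,0,0,0,0,0,-1]]}}

```text
time: 29.37
eef_pos: [0.4563, 0.2062, 0.1289]
tool_rot: [-0.122, 0.992, 0.0, 0.001]
contact_force: [-2.2, 1.3, 4.3]
opening: -0.001
grip_force: 2.5
```

```bash
python3 cc.py
```

```text
TCP in case mm [-30.4   8.5 128.9] F case [-1.8  1.8  4.3]
```

Emit:
{"op": "move_arm", "data": {"plan": [[0,0,0,0,0,0.5,-1],[0,0,0,0,0,0.5,-1],[0,0,0,0,0,0.5,-1],[0,0,0,0,0,0,-1],[0,0,0,0,0,0,-1],[0,0,0,0,0,0,-1],[0,0,0,0,0,0,-1],[0,0,0,0,0,0,-1],[0,0,0,0,0,0,-1],[0,0,0,0,0,0,-1]]}}

```text
time: 30.2
eef_pos: [0.4564, 0.2063, 0.1286]
tool_rot: [-0.122, 0.992, 0.0, 0.002]
contact_force: [-6.5, -0.2, 16.3]
opening: 0.003
grip_force: 8.3
```

The clamp is hard against its stop: 16 N at z = 128.6, 129 expected. I'll retreat upward and clear of the case, then check.

Emit:
{"op": "move_arm", "data": {"plan": [[0,0,0,0,0,-3,-1],[0,0,0,0,0,-10,-1],[0,0,0,0,0,-25,-1],[0,0,0,0,0,-35,-1],[0,0,0,0,0,-35,-1],[0,0,0,0,0,-35,-1],[0,0,0,0,0,-35,-1],[0,0,0,0,0,-30,-1],[0,0,0,0,0,-10,-1],[0,0,0,0,0,0,-1]]}}

```text
time: 31.03
eef_pos: [0.4567, 0.2065, 0.3487]
tool_rot: [-0.122, 0.993, 0.001, 0.004]
contact_force: [0.3, 0.5, 0.0]
opening: -0.001
grip_force: 0.0
```

Emit:
{"op": "move_arm", "data": {"plan": [[0,0,0,0,20,0,-1],[0,0,0,0,30,0,-1],[0,0,0,0,30,0,-1],[0,0,0,0,30,0,-1],[0,0,0,0,30,0,-1],[0,0,0,0,30,0,-1],[0,0,0,0,30,0,-1],[0,0,0,0,20,0,-1],[0,0,0,0,5,0,-1],[0,0,0,0,0,0,-1]]}}

```text
time: 31.87
eef_pos: [0.4005, 0.4251, 0.3434]
tool_rot: [-0.123, 0.992, -0.001, 0.0]
contact_force: [0.0, 0.2, 0.1]
opening: 0.001
grip_force: 0.0
```

```bash
python3 - <<'E'
from cc import *
for n in("scene","top"):
    imaging.snapshot(n); o=spots(n,["lid_edge","clamp_end"])
    for t,P in(("lid_edge",(-.095,0,.108)),("clamp_end",(-.03,.044,.12))): print(n,t,[(p.round(1),round(float(q),2)) for p,q in o.get(t,[])],"expect",proj(n,CP(*P))[0].round(1))
    im=imaging.snapshot(n)   # darkness of grip along expected line vs lid beside it
    for y in(.02,.04,.07): 
        p=proj(n,CP(-.03,y,.129))[0].round().astype(int); print(y,im[p[1],p[0]])
E
```

```text
TCP in case mm [-31.3 234.4 343.4] F case [0.1 0.1 0.1]
scene lid_edge [(array([384.7, 223. ]), 0.9)] expect [384.5 219.9]
scene clamp_end [(array([392.2, 236.4]), 0.76)] expect [394.  234.2]
0.02 [123 124 132]
0.04 [100 100 108]
0.07 [135 137 147]
top lid_edge [(array([282.8, 209.9]), 0.72), (array([255.9, 240.3]), 0.7)] expect [256.  239.1]
top clamp_end [(array([236.8, 221.3]), 0.66), (array([335. , 182.9]), 0.51)] expect [237.6 223.1]
0.02 [61 59 57]
0.04 [62 62 61]
0.07 [105 107 110]
```

The lid edge and clamp end both show within about 3 px of their shut and down positions, and the robot is clear. I'm handing in.

```bash
python3 -c "
from station import r; print(r.finish_job())"
```

```text
the job is handed in; nothing more can be done
None
```

I handed the job in at about 32 s: the bearing stands on its foot, lengthwise, in the wide compartment, the lid is shut, and the clamp arm is fully down on it; the handover gave no verdict.

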